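# Tip the salvaged parts from the tray into the bin

### The arm

A 6-joint arm with a two-finger parallel gripper is mounted at the origin on the work surface. World frame = base frame: x ahead of the robot, y to its left, z up, the work surface at z = 0. Lengths are in m, angles in rad, forces in N, time in s.
With the tool pointing down it reaches from about 0.3 to 0.875 m from the base axis. Payload 6.4 kg.
Tool frame: the origin (TCP) lies at the centre of the arm's flange, where the gripper is bolted on; the fingertips stand 173 mm ahead of it and the grasp point (between the pads) lies 155 mm ahead of it (ctrl.pinch_z is the distance from the TCP to the grasp point, in m); z points along the fingers, y is the direction in which the jaws open and shut (so a half turn about z gives the same grasp; the last joint's range is limited). The gripper opens to 85 mm and grips with 20 to 120 N. Pads are 22 mm wide; open, the fingers measure 114 mm over their backs; the gripper's body (76 mm by 85 mm) begins 54 mm behind the grasp point. The pads swing forward as they close: fully open they stand 13 mm farther back than shut.
Start: joints at [0.919, 0.181, 1.607, -0, 1.354, -0.206], TCP at [0.248, 0.519, 0.405] pointing down, gripper open.
Joint ranges: [-2.99, 2.99], [-0.89, 2.07], [0.3, 2.58], [-1.14, 4.28], [0, 2.63], [-3.12, 3.12]. Speed limits (rad/s): [2.57, 2.57, 3.01, 3.14, 3.14, 3.14].

### API

Orientations are given as a unit quaternion [w, x, y, z].
In Python, from bench import ctrl gives the robot as it stands.
- The arm moves only by the tool drive_tool, never from a script. Its argument "commands" is a list that holds one entry, the list of rows, each a list of 7 numbers: the shift along the tool's x, y, z in units of 50 mm (1.0 is 50 mm), then the turn, a rotation vector about the tool's x, y, z in units of 8 degrees (1.0 is 8 degrees), then the closure in counts, from 0 (fully open) to 255 (shut). A call has 1 to 10 rows; each row shifts and turns the commanded pose from where the row before left it, along the tool's axes as they then stand; what a row does not reach is not made up. A row lasts 1/10 s, in which the tool goes at most 50 mm and 8.59 degrees, less where a joint would pass 70% of its speed; a pose out of reach is approached as far as the arm can. A call is refused whole if a number of a shift passes 1 or a number of a turn 1, either way. A call with a gripper value outside its range is refused whole. The fingers move at their own pace and stop on an object; the grip force is fixed at half the most. Time passes only in rows, so rows that do not move let the fingers close. It gives the time, the measured TCP pose, the force and the opening at its end, in the units of the state.
- ctrl.get_obs(): the state, without advancing time (a new reading comes with each control period).
- ctrl.camera(name): name is "side" or "top"; returns a dict with "pixels" (400x640x3 uint8, red, green, blue), "depth" (400x640 float32, m along the optical axis (not along the pixel's ray), 0 where there is no reading), "intrinsics" (3x3 intrinsics, pixels), "k1" (the pictures are not rectified: a ray, as slopes to the right and down, at radius r is drawn at 1 + k1 r^2 times it, then the intrinsics apply), "R" (3x3) and "t" (3): a world point X has camera coordinates R X + t. Camera axes: x right, y down, z forward; pixel columns grow to the right and rows downward; lengths in m; the calibration is good to about 2 mm. A picture is of the moment at which its call begins.
- ctrl.hand_in(): hands the job in, once; it reports no verdict.
The state is a dict: "time_s": time; "q": joint angles; "dq": joint speeds; "joint_efforts": joint torques, N m; "eef_pos": TCP position; "eef_rot": TCP orientation; "wrist_force": force on the tool from outside, world axes, zero at the start; "torque": the same for the moment, N m; "opening": opening from 0.0 (shut) to 1.0 (fully open).
Only numpy, scipy, OpenCV 4.12 (cv2) and the standard library are available. Lean on these libraries where they do the work, as an engineer would, in place of code of your own. Each camera call takes 0.05 s, during which the arm holds its last target. There are 200 camera calls.

### The job

Draw the bare metal parts tray out from under the blue shelf with its parts still in it, set it down in the middle of the grey mat and let go; then take it up again (its rear grip serves for this) and tip it low over the wide grey bin so that all three salvaged parts slide into the bin. Set the empty tray back flat in the middle of the mat. Do not handle the parts themselves, do not drop them from a height, and leave the bin and everything else on the bench where they stand.

Things in the scene. Friction and masses are not known exactly. Their poses are not given: they have to be found in the camera images.
- tray: Bare steel, dustpan-like tray, 150 mm wide (x), 180 mm long (y), 0.24 kg. Origin: centre of its underside, z up. Floor 5 mm thick. Its -y end is the open mouth (no wall); side walls 6 mm thick and rear wall (+y) 8 mm thick are 35 mm high. An ear on each side wall near the mouth; a grip plate on the rear wall. It starts flat on the bench, mouth end out, rear third and grip under the blue shelf
- tray_grip (a point): point to grip on the rear grip plate (tray frame 0, +108, 81 mm), the middle of the plate. The plate is 70 mm wide along the tray's x, 12 mm thick, and leans backward (towards the tray's +y) by 20 degrees from upright; its top edge is 20 mm further up along the plate. Axes as the tray's
- tray_mouth (a point): middle of the open mouth's edge, on top of the tray's floor (tray frame 0, -90, 5 mm). Axes as the tray's
- tray_ear_a (a point): point to grip on the ear of the -x side wall (tray frame -71, -60, 45 mm): an upright plate 10 mm thick along the tray's x, 50 mm long along its y, its top 55 mm above the tray's underside. Axes as the tray's
- tray_ear_b (a point): the same on the +x side wall (tray frame +71, -60, 45 mm)
- heatsink: finned aluminium heatsink, 36 x 60 x 30 mm (x, y, z), 70 g, loose in the tray at the start. Origin at its centre
- transformer: small mains transformer, dark steel core and card-wrapped winding, 36 x 60 x 38 mm, 130 g, loose in the tray at the start. Origin at its centre
- relay: black plastic relay block, 34 x 60 x 28 mm, 50 g, loose in the tray at the start. Origin at its centre
- bin: grey open-topped parts bin, the wide low one: 220 mm (its x) by 180 mm (its y), 90 mm high, walls and floor 5 mm, 0.7 kg, loose on the bench. Origin: centre of its underside. It stands to the robot's right of the mat, its +y long side towards the mat
- mat: thin dark grey anti-static mat lying on the bench, 240 mm (its x) by 260 mm (its y), 1 mm thick. Origin at its centre
- riser: blue bench shelf, fixed: board 400 mm (its x) by 240 mm (its y), underside 140 mm and top 158 mm above the bench, on an end wall at each x end; open towards -y. A carton and a loudspeaker driver stand on the rear of it, up to 215 mm above the bench. Origin: on the bench under its centre
- tub: bystander: tall narrow grey tub, 90 x 90 x 110 mm. Origin: centre of its underside
- mug: bystander: white mug, 80 mm across, 90 mm high. Origin: centre of its underside
- spool: bystander: solder spool, 60 mm across, 48 mm high. Origin: centre of its underside
- remote: bystander: black remote control, 45 x 150 x 20 mm. Origin: centre of its underside
- screwdriver: bystander: screwdriver lying on the bench, along its x
- meter: bystander: black multimeter, 80 x 140 x 41 mm. Origin: centre of its underside

How it is judged:
By the outcome, as a careful person would: the job done as asked, in the order asked, and still so for the second after the job is handed in, with the robot touching nothing.
It also fails if it takes over 70 s, if anything falls off the work surface, if the arm or the gripper's body presses on something with over 40 N, if the wrist force passes 120 N, or if a joint passes its speed limit or range.

## Working session

There is one attempt and no reset: what is moved stays moved. The work goes in short steps, Python scripts to look and compute and a tool call to move; the robot and the scene stay as the last step left them, time stands still between calls to the robot, and variables do not carry over. Pictures are saved under pics/ and viewed, about 8 in all and at most 12, crops included, and the job is handed in when it is done.

Besides the shell and the picture viewer there is one more tool, called after "Emit:" as name([rows], argument=value, ...), one row to a line, values as JSON. drive_tool: Moves the arm, as the interface text tells. Its arguments: {"type":"object","properties":{"commands":{"type":"array","items":{"type":"array","items":{"type":"array","items":{"type":"number"}}}}},"required":["commands"]}

```bash
mkdir -p pics; ls; cat > h.py <<'E'
import numpy as np, cv2
from bench import ctrl
def snap(name,tag):
    c=ctrl.camera(name); cv2.imwrite(f'pics/{tag}.png',c['pixels'][:,:,::-1]); np.savez(f'pics/{tag}.npz',**{k:c[k] for k in c}); return c
def world(c,u,v,z=None):
    K=np.array(c['intrinsics']); k1=float(c['k1'])
    p=cv2.undistortPoints(np.array([[[u,v]]],float),K,np.array([k1,0,0,0,0.]))[0,0]
    R=np.array(c['R']);t=np.array(c['t']); ray=np.array([p[0],p[1],1]); C=-R.T@t; d=R.T@ray
    if z is None:
        s=float(c['depth'][int(round(v)),int(round(u))])
    else: s=(z-C[2])/d[2]
    return C+s*d
def cloud(c):
    K=np.array(c['intrinsics']); k1=float(c['k1'])
    v,u=np.mgrid[0:400,0:640]
    p=cv2.undistortPoints(np.stack([u.ravel(),v.ravel()],1)[:,None].astype(float),K,np.array([k1,0,0,0,0.]))[:,0]
    d=np.array(c['depth']).ravel(); P=np.c_[p,np.ones(len(p))]*d[:,None]
    W=(P-np.array(c['t']))@np.array(c['R']); W[d==0]=np.nan
    return W.reshape(400,640,3)
E
python3 - <<'E'
from h import *
for n in('top','side'):
    c=snap(n,n+'0'); print(n,c['intrinsics'],c['k1'],-np.array(c['R']).T@np.array(c['t']),np.array(c['R'])[2])
print(ctrl.get_obs(),ctrl.pinch_z)
E
```

```text
pics
top [[519.56389956   0.         308.50318202]
 [  0.         519.56389956 207.75201088]
 [  0.           0.           1.        ]] -0.13186408073897504 [0.32611623 0.0746671  1.41249398] [ 0.14190264 -0.00832919 -0.98984558]
side [[503.13232159   0.         319.1820172 ]
 [  0.         503.13232159 199.80519368]
 [  0.           0.           1.        ]] -0.04365816862357339 [ 0.9047979  -0.36869269  1.31982876] [-0.27420196  0.31078104 -0.91007056]
{'time_s': 0.1, 'q': array([ 9.18717429e-01,  1.81481211e-01,  1.60788248e+00, -3.00369324e-05,
        1.35379916e+00, -2.06304717e-01]), 'dq': array([-0.00042121, -0.00161589, -0.00178234, -0.00107803, -0.00059426,
       -0.00055333]), 'joint_efforts': array([-1.10852929e-03, -4.45880985e+01, -3.52240348e+01, -3.22979367e-04,
        4.18367505e-03,  3.95564268e-05]), 'eef_pos': array([0.24777   , 0.51863626, 0.40387823]), 'eef_rot': array([-3.13373085e-04,  2.21042981e-01,  9.75263751e-01, -7.19991946e-04]), 'wrist_force': array([ 0.52770671, -1.02048386,  0.46558865]), 'torque': array([-0.01585299, -0.04292503,  0.01827067]), 'opening': 0.9953827209061221} 0.1547
```

View pics/top0.png

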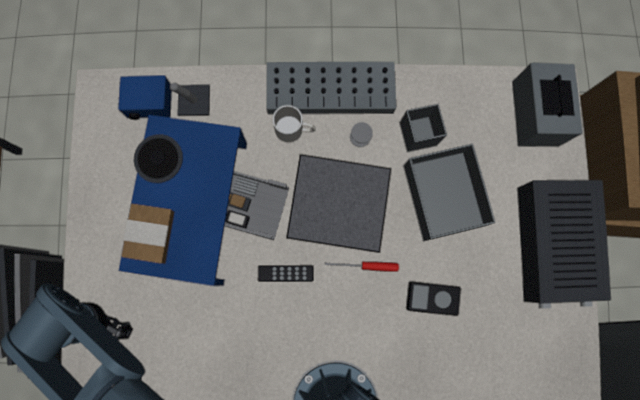

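View pics/side0.png

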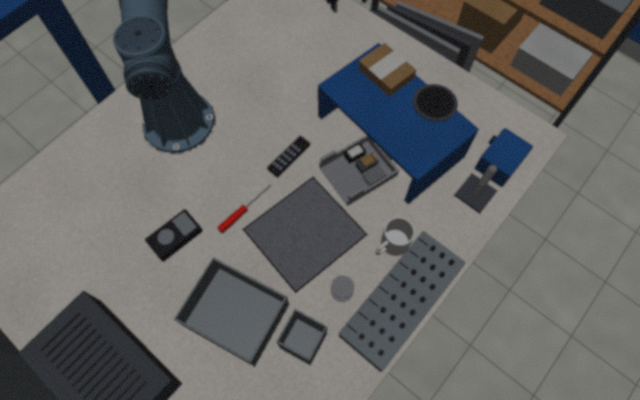

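```bash
python3 - <<'E'
from h import *
t=cv2.imread('pics/top0.png');s=cv2.imread('pics/side0.png')
a=cv2.resize(t[160:250,210:300],(400,400),interpolation=cv2.INTER_CUBIC)
b=cv2.resize(s[120:220,310:410],(400,400),interpolation=cv2.INTER_CUBIC)
a2=cv2.resize(t[130:250,280:500],(400,218),interpolation=cv2.INTER_CUBIC)
cv2.imwrite('pics/crop1.png',np.vstack([np.hstack([a,b])]))
c=dict(np.load('pics/top0.npz'))
print('mat',[world(c,*p,.001)[:2].round(3) for p in((301,155),(391,168),(380,251),(287,238))])
print('bin',[world(c,*p,.09)[:2].round(3) for p in((404,159),(472,145),(494,223),(424,240))])
print('riser',[world(c,*p,.158)[:2].round(3) for p in((150,116),(245,127),(222,283),(119,270))])
W=cloud(c)
np.set_printoptions(suppress=True,linewidth=200)
print((W[176:244:4,222:292:4,2]*1000).round())
E
```

```text
mat [array([0.677, 0.082]), array([ 0.638, -0.168]), array([ 0.408, -0.131]), array([0.446, 0.122])]
bin [array([ 0.643, -0.188]), array([ 0.681, -0.374]), array([ 0.471, -0.421]), array([ 0.429, -0.233])]
riser [array([0.745, 0.465]), array([0.712, 0.221]), array([0.325, 0.274]), array([0.357, 0.528])]
[[155. 158. 154.   5.   1.  13.  36.  37.  36.   3.  -3.  -2.  nan   0.  -5.   0.   3.  -3.]
 [162. 161. 154.   4.  35.  17.  25.  35.   1.  24.  38.  32.  55.  49.  -1.  -6.   3.  -4.]
 [158. 156. 156.   7.  27.  35.  11.  30.  31.   3.  10.   4.  28.  44.  59.  55.  52.   3.]
 [153. 162. 144.  32.  10.  34.  33.  14.  38.   7.  -2.   7.   2.   7.   2.  19.  24.  -1.]
 [159. 153.  36.   5.   8.  13.  36.  11.  22.  -1.   2.  -0.  -3.   4.   1.   1.   5.   1.]
 [156. 156.  31.  45.  41.  37.   6.   6.   4.   5.   6.  -2.   8.   2.  -0.  -0.   3.   1.]
 [156. 154.  38.  42.  42.  43.  28.  15.   3.   3.   4.   1.   7.  10.   3.   6.   0.   3.]
 [156. 160.  31.  44.  39.  45.  32.   5.   6.  -2.   2.   8.   8.   2.   8.   5.   2.  -1.]
 [157. 154.   2.   3.  25.  31.  32.   4.   6.   8.  11.  -1.   3.   5.   5.   4.  -4.  -2.]
 [155. 145.  31.  30.   6.   8.   7.   7.   4.   6.   6.   2.   7.   7.   6.   2.   2.  -1.]
 [153.  34.  37.  31.  30.  33.  38.   5.   5.   8.   8.   7.   4.   4.   1.   2. -10.   5.]
 [157.  33.  31.  28.  35.  34.  33.   4.   7.   7.   2.   1.   2.  11.  10.   3.  -4.  -1.]
 [155.  32.   2.  31.  31.  34.  34.   0.  -1.   1.   5.   5.   1.   3.   2.  -4.  -5.  -1.]
 [158.  -2.  -1.  32.  34.  32.   6.   1.   6.   4.   3.   6.   0.  12.   3.  -0.   2.  -7.]
 [156.   3.   3.  -7.   3.   5.   6.  33.  50.  50.  53.   3.   7.  10.  -6.   5.   3.   1.]
 [148.  -1.  -2.  -1.  -2.  -1.  -1.   1.  -2.  -0.  43.  53.  50.   0.  -5.  -6.   1.   1.]
 [ -3.  -3.  -0.  -0.  -2.  -5.   6.  -4.  -6.   0.   5.  -1.  -4.  -0.   6.  -5.  -5.   2.]]
```

View pics/crop1.png

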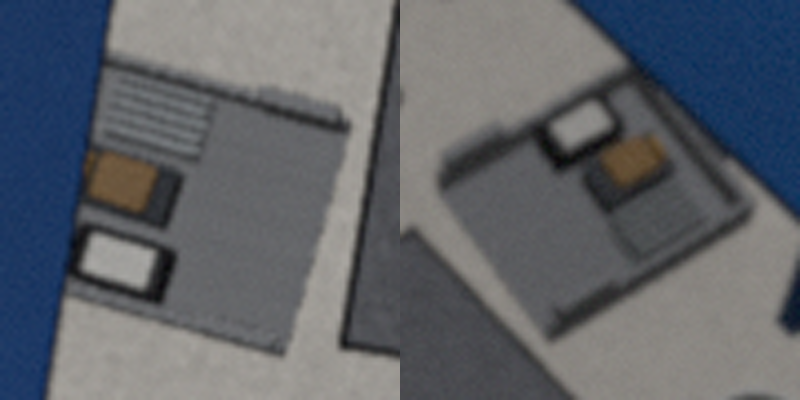

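```bash
python3 - <<'E'
from h import *
T=dict(np.load('pics/top0.npz'));S=dict(np.load('pics/side0.npz'))
m=1000
print('topmouth',[(world(T,210+a*.225-.4,160+b*.225-.4,z)[:2]*m).round() for a,b,z in((348,127,.005),(285,353,.005))])
print('sidemouth',[(world(S,310+a*.25-.4,120+b*.25-.4,z)[:2]*m).round() for a,b,z in((40,187,.003),(152,340,.003))])
for n,c in(('top',T),('side',S)):
    W=cloud(c); 
    P=W.reshape(-1,3); k=(P[:,2]>.046)&(P[:,2]<.065)&(P[:,1]>.1)&(P[:,1]<.25)&(P[:,0]>.4)&(P[:,0]<.67)
    for nm,q in(('a',k&(P[:,0]<.53)),('b',k&(P[:,0]>.53))):
        Q=P[q]; 
        if len(Q)<4: print(n,nm,len(Q)); continue
        med=np.median(Q,0); Q=Q[np.linalg.norm(Q-med,axis=1)<.035]
        d=np.linalg.svd(Q[:,:2]-Q[:,:2].mean(0))[2][0]
        print(n,nm,len(Q),(Q.mean(0)*m).round(1),d.round(2),np.ptp((Q[:,:2]-Q[:,:2].mean(0))@d))
E
```

```text
topmouth [array([583., 119.]), array([443., 158.])]
sidemouth [array([438., 165.]), array([580., 122.])]
top a 73 [452.9 186.3  53.9] [0.28 0.96] 0.04934661233059623
top b 76 [588.6 146.1  53.6] [0.27 0.96] 0.04952351980870806
side a 69 [450.4 187.8  54.1] [-0.26 -0.97] 0.05265361926276767
side b 74 [586.2 148.2  53.6] [-0.28 -0.96] 0.04949912756245177
```

```bash
cat >> h.py <<'E'
from scipy.spatial.transform import Rotation as Ro, Slerp
PZ=.1547
def now():
    o=ctrl.get_obs(); return np.array(o['eef_pos']),Ro.from_quat(np.roll(o['eef_rot'],-1))
def down(ang):  # tool down, jaws (tool y) at world yaw ang deg
    y=np.array([np.cos(np.radians(ang)),np.sin(np.radians(ang)),0]); z=np.array([0,0,-1.])
    return Ro.from_matrix(np.c_[np.cross(y,z),y,z])
def yaw(d): return Ro.from_euler('z',d,degrees=True)
def tgrip(org,R,s=1):
    "TCP pose for holding rear plate: tray pose org,R (Rotation). jaws along plate normal"
    a=np.radians(20); z=np.array([0,-np.sin(a),-np.cos(a)]); y=s*np.array([0,np.cos(a),-np.sin(a)])
    RT=R*Ro.from_matrix(np.c_[np.cross(y,z),y,z]); g=np.array(org)+R.apply([0,.108,.081])
    return g-RT.apply([0,0,PZ]),RT
def rows(wps,p=None,R=None,dec=2):
    "wps: (pos,Rot,n,grip)"
    if p is None: p,R=now()
    out=[]
    for P,Q,n,g in wps:
        P=np.array(P); p0,R0=p.copy(),R; rv=(R0.inv()*Q).as_rotvec()
        for i in range(1,n+1):
            pt=p0+(P-p0)*i/n; Rt=R0*Ro.from_rotvec(rv*i/n)
            s=(R.inv().apply(pt-p)/.05).round(dec); w=((R.inv()*Rt).as_rotvec(degrees=True)/8).round(dec)
            if max(abs(s).max(),abs(w).max())>1: print('OVER',s,w)
            p=p+R.apply(s*.05); R=R*Ro.from_rotvec(w*8,degrees=True)
            out.append([float(x)+0 for x in [*s,*w]]+[g])
    for i in range(0,len(out),10): print('['+','.join('['+','.join(f'{x:g}' for x in r)+']' for r in out[i:i+10])+']')
    return p,R
E
python3 - <<'E'
from h import *
D=down(-16.3); p,R=now()
rows([((.285,.22,.404),Ro.identity()*R*Ro.from_rotvec([0,0,np.radians(40)]),8,120),((.4506,.1842,.404),D,6,120),((.4506,.1842,.26),D,4,120)])
E
```

```text
[[-0.41,-0.63,0,0,0,0.62,120],[-0.46,-0.6,0,0,0,0.63,120],[-0.51,-0.55,0,0,0,0.62,120],[-0.55,-0.51,0,0,0,0.63,120],[-0.6,-0.46,0,0,0,0.62,120],[-0.63,-0.4,0,0,0,0.63,120],[-0.67,-0.35,0,0,0,0.62,120],[-0.7,-0.28,0,0,0,0.63,120],[-0.34,0.45,0,0,0,0.85,120],[-0.28,0.49,0,0,0,0.85,120]]
[[-0.22,0.52,0,0,0,0.85,120],[-0.16,0.54,0,0,0.01,0.85,120],[-0.09,0.56,0,-0.01,0,0.85,120],[-0.03,0.56,0,0,0,0.84,120],[0,0,0.72,0,0,0,120],[0,0,0.72,0,0,0,120],[0,0,0.72,0,0,0,120],[0,0,0.72,0,0,0,120]]
```

Emit:
drive_tool([
  [[-0.41, -0.63, 0, 0, 0, 0.62, 120], [-0.46, -0.6, 0, 0, 0, 0.63, 120], [-0.51, -0.55, 0, 0, 0, 0.62, 120], [-0.55, -0.51, 0, 0, 0, 0.63, 120], [-0.6, -0.46, 0, 0, 0, 0.62, 120], [-0.63, -0.4, 0, 0, 0, 0.63, 120], [-0.67, -0.35, 0, 0, 0, 0.62, 120], [-0.7, -0.28, 0, 0, 0, 0.63, 120], [-0.34, 0.45, 0, 0, 0, 0.85, 120], [-0.28, 0.49, 0, 0, 0, 0.85, 120]],
])

```text
time_s: 1.1
eef_pos: [0.3407, 0.2069, 0.405]
eef_rot: [0.0, 0.639, 0.769, 0.001]
wrist_force: [-1.4, 0.8, 0.8]
opening: 0.53
```

Emit:
drive_tool([
  [[-0.22, 0.52, 0, 0, 0, 0.85, 120], [-0.16, 0.54, 0, 0, 0.01, 0.85, 120], [-0.09, 0.56, 0, -0.01, 0, 0.85, 120], [-0.03, 0.56, 0, 0, 0, 0.84, 120], [0, 0, 0.72, 0, 0, 0, 120], [0, 0, 0.72, 0, 0, 0, 120], [0, 0, 0.72, 0, 0, 0, 120], [0, 0, 0.72, 0, 0, 0, 120]],
])

```text
time_s: 1.9
eef_pos: [0.4505, 0.1842, 0.2591]
eef_rot: [-0.0, 0.8, 0.6, 0.001]
wrist_force: [0.9, 0.2, -0.3]
opening: 0.526
```

```bash
python3 - <<'E'
from h import *
o=ctrl.get_obs();print(o['time_s'],o['q'].round(2),o['eef_pos'].round(4),o['opening'],o['wrist_force'].round(1)); D=down(-16.3)
rows([((.4506,.1842,.199),D,4,120)])
E
```

```text
1.9 [0.14 0.18 1.94 0.   1.02 0.43] [0.4505 0.1842 0.2591] 0.5261041106412448 [ 0.9  0.2 -0.3]
[[0,0,0.3,0,0,0,120],[0,0,0.3,0,-0.01,0,120],[0,0,0.3,0,0,0,120],[0,0,0.3,0.01,0,0,120]]
```

Emit:
drive_tool([
  [[0, 0, 0.3, 0, 0, 0, 120], [0, 0, 0.3, 0, 0, 0, 120], [0, 0, 0.3, 0, 0, 0, 120], [0, 0, 0.3, 0, 0, 0, 120], [0, 0, 0, 0, 0, 0, 255], [0, 0, 0, 0, 0, 0, 255], [0, 0, 0, 0, 0, 0, 255], [0, 0, 0, 0, 0, 0, 255], [0, 0, 0, 0, 0, 0, 255]],
])

```text
time_s: 2.8
eef_pos: [0.451, 0.1845, 0.2012]
eef_rot: [0.0, 0.8, 0.6, 0.001]
wrist_force: [-1.2, 1.1, -0.4]
opening: 0.108
```

```bash
python3 - <<'E'
from h import *
p,R=now();print(p,ctrl.get_obs()['opening'],ctrl.get_obs()['wrist_force'])
r0=yaw(-16.3); g=r0.apply([-.071,-.063,0])[:2]
p2=p+[0,0,.006]
# drag: tray origin from (.536,.225) to (.54,.03), yaw -16.3 -> -9.3
g1=yaw(-9.3).apply([-.071,-.063,0])[:2]
d=np.r_[np.array([.542,.032])+g1-(np.array([.5364,.2247])+g),0]
print(d)
rows([(p2,R,3,255),(p2+d,yaw(7)*R,18,255)],p,R)
E
```

```text
[0.45098216 0.18454147 0.20120966] 0.1079882332766049 [-1.21816457  1.06057118 -0.37682061]
[ 0.01118038 -0.20285764  0.        ]
[[0,0,-0.04,0,0,0,255],[0,0,-0.04,0,0,0,255],[0,0,-0.04,0,0,0,255],[-0.21,0.07,0,0,0,-0.05,255],[-0.22,0.08,0,0,0,-0.05,255],[-0.21,0.07,0,0,0,-0.05,255],[-0.21,0.07,0,0,0,-0.04,255],[-0.22,0.07,0,0,0,-0.05,255],[-0.21,0.07,0,0,0,-0.05,255],[-0.22,0.06,0,0,0,-0.05,255]]
[[-0.22,0.07,0,0,0,-0.05,255],[-0.21,0.06,0,0,0,-0.05,255],[-0.22,0.06,0,0,0,-0.05,255],[-0.22,0.06,0,0,0,-0.04,255],[-0.22,0.06,0,0,0,-0.05,255],[-0.21,0.06,0,0,0,-0.05,255],[-0.22,0.06,0,0,0,-0.05,255],[-0.22,0.05,0,0,0,-0.05,255],[-0.22,0.05,0,0,0,-0.05,255],[-0.22,0.06,-0.01,0,0,-0.05,255]]
[[-0.22,0.05,0,0,0,-0.04,255]]
```

Emit:
drive_tool([
  [[0, 0, -0.04, 0, 0, 0, 255], [0, 0, -0.04, 0, 0, 0, 255], [0, 0, -0.04, 0, 0, 0, 255], [-0.1, 0.03, 0, 0, 0, -0.02, 255], [-0.22, 0.08, 0, 0, 0, -0.05, 255], [-0.21, 0.07, 0, 0, 0, -0.05, 255], [-0.21, 0.07, 0, 0, 0, -0.04, 255]],
])

```text
time_s: 3.5
eef_pos: [0.4527, 0.1446, 0.2065]
eef_rot: [-0.0, 0.793, 0.609, 0.001]
wrist_force: [0.1, -0.4, -4.5]
opening: 0.103
```

```bash
python3 - <<'E'
from h import *
o=ctrl.get_obs();print(o['eef_pos'],o['opening'],o['wrist_force'],o['torque'])
c=snap('side','side1');im=cv2.imread('pics/side1.png')
cv2.imwrite('pics/s1c.png',cv2.resize(im[100:240,250:450],(800,560),interpolation=cv2.INTER_CUBIC))
E
```

```text
[0.45272233 0.14463822 0.20650658] 0.10342525979794256 [ 0.14716534 -0.38946508 -4.52082986] [-0.35898086  0.39126412  0.01210759]
```

View pics/s1c.png

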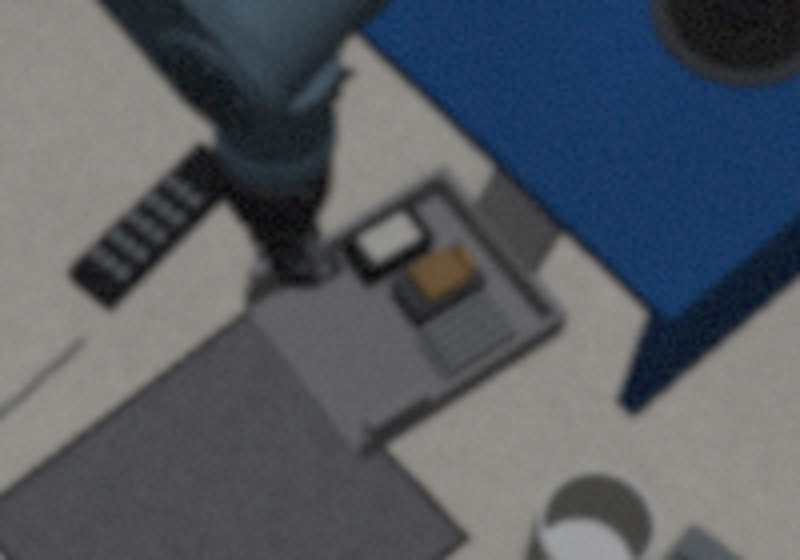

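```bash
python3 - <<'E'
from h import *
p,R=now(); off=yaw(16.3).apply(np.array([.45098,.18454,0])-[.5364,.2247,0]); print(off)
t=np.array([.542,-.024,0])+yaw(-9.3).apply(off); 
R0=down(-16.3); t[2]=.2115
p,R=rows([((p[0],p[1],.2115),R,1,255),(t,down(-9.3),15,255)])
print(p)
E
```

```text
[-0.07071499 -0.06252033  0.        ]
[[0,0,-0.1,0,0,0,255],[-0.28,0.09,0,0,0,-0.05,255],[-0.28,0.08,0,0,0,-0.04,255],[-0.27,0.09,0,0,0,-0.05,255],[-0.28,0.08,0,0,0,-0.05,255],[-0.28,0.08,0,0,0,-0.05,255],[-0.28,0.07,0,0,0,-0.04,255],[-0.28,0.08,0,0,0,-0.05,255],[-0.28,0.07,0,0,0,-0.05,255],[-0.29,0.08,0,0,0,-0.05,255]]
[[-0.28,0.07,0,0,0,-0.04,255],[-0.28,0.06,0,0,0,-0.05,255],[-0.28,0.07,0,0.01,0,-0.05,255],[-0.29,0.06,0,0,0,-0.04,255],[-0.28,0.07,0,0,0,-0.05,255],[-0.28,0.06,0,0,0,-0.05,255]]
[ 0.46221855 -0.0740744   0.21143591]
```

Emit:
drive_tool([
  [[0, 0, -0.1, 0, 0, 0, 255], [-0.14, 0.05, 0, 0, 0, -0.02, 255], [-0.28, 0.08, 0, 0, 0, -0.04, 255], [-0.27, 0.09, 0, 0, 0, -0.05, 255], [-0.28, 0.08, 0, 0, 0, -0.05, 255], [-0.28, 0.08, 0, 0, 0, -0.05, 255], [-0.28, 0.07, 0, 0, 0, -0.04, 255], [-0.28, 0.08, 0, 0, 0, -0.05, 255], [-0.28, 0.07, 0, 0, 0, -0.05, 255], [-0.29, 0.08, 0, 0, 0, -0.05, 255]],
])

```text
time_s: 4.55
eef_pos: [0.458, 0.0211, 0.2118]
eef_rot: [0.0, 0.776, 0.631, 0.001]
wrist_force: [0.0, 0.3, -5.2]
opening: 0.102
```

Emit:
drive_tool([
  [[-0.28, 0.07, 0, 0, 0, -0.04, 255], [-0.28, 0.06, 0, 0, 0, -0.05, 255], [-0.28, 0.07, 0, 0, 0, -0.05, 255], [-0.29, 0.06, 0, 0, 0, -0.04, 255], [-0.28, 0.07, 0, 0, 0, -0.05, 255], [-0.14, 0.03, 0, 0, 0, -0.03, 255], [-0.14, 0.03, 0, 0, 0, -0.03, 255], [-0.14, 0.03, 0, 0, 0, -0.03, 255]],
])

```text
time_s: 5.35
eef_pos: [0.4615, -0.0723, 0.2114]
eef_rot: [-0.0, 0.761, 0.648, 0.001]
wrist_force: [-0.1, -0.2, -4.5]
opening: 0.102
```

```bash
python3 - <<'E'
from h import *
o=ctrl.get_obs();print(o['eef_pos'],o['opening'],o['wrist_force'],o['torque'])
c=snap('side','side2');im=cv2.imread('pics/side2.png')
cv2.imwrite('pics/s2c.png',cv2.resize(im[130:310,220:400],(700,700*180//180))[:600])
p,R=now()
t=np.array([.542,-.024,0])+yaw(-9.3).apply([-.0707,-.0625,0]);t[2]=.2115
rows([(t,down(-9.3),1,255),(t-[0,0,.0095],down(-9.3),4,255)])
E
```

```text
[ 0.46149315 -0.07227987  0.21144673] 0.10220552387880322 [-0.12634445 -0.22003387 -4.4846714 ] [-0.33548605  0.4092159  -0.03118503]
[[-0.02,0.01,0,0.01,-0.01,0.01,255],[0,0,0.05,0,0,0,255],[0,0,0.05,0,0,0,255],[0,0,0.04,0,0,0,255],[0,0,0.05,0,0,0,255]]
```

View pics/s2c.png

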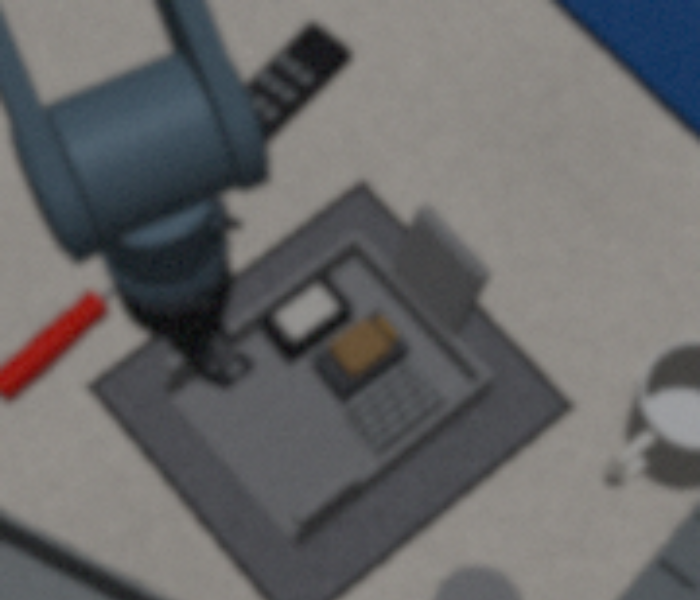

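Emit:
drive_tool([
  [[-0.02, 0.01, 0.05, 0, 0, 0, 255], [0, 0, 0.05, 0, 0, 0, 255], [0, 0, 0.05, 0, 0, 0, 255], [0, 0, 0.05, 0, 0, 0, 255], [0, 0, 0, 0, 0, 0, 255], [0, 0, 0, 0, 0, 0, 180], [0, 0, 0, 0, 0, 0, 100], [0, 0, 0, 0, 0, 0, 100], [0, 0, 0, 0, 0, 0, 100], [0, 0, -0.3, 0, 0, 0, 100]],
])

```text
time_s: 6.4
eef_pos: [0.4609, -0.0728, 0.2152]
eef_rot: [-0.002, 0.762, 0.648, 0.0]
wrist_force: [-0.3, -0.9, 0.4]
opening: 0.609
```

Emit:
drive_tool([
  [[0, 0, -0.6, 0, 0, 0, 40], [0, 0, -0.8, 0, 0, 0, 40], [0, 0, -0.8, 0, 0, 0, 40], [-0.8, 0, -0.6, 0, 0, 0, 40], [-0.8, 0, -0.2, 0, 0, 0, 40]],
])

```text
time_s: 6.9
eef_pos: [0.4496, -0.1529, 0.3705]
eef_rot: [0.003, 0.761, 0.649, 0.002]
wrist_force: [1.2, -0.1, 0.5]
opening: 0.841
```

```bash
cat > m.py <<'E'
from h import *
import sys
def tray(tag):
    for n in('top','side'):
        c=snap(n,n+tag); P=cloud(c).reshape(-1,3)
        k=(P[:,2]>.046)&(P[:,2]<.065)&(P[:,0]>.4)&(P[:,0]<.68)&(P[:,1]<.0)&(P[:,1]>-.17); E={}
        for nm,q in(('a',k&(P[:,0]<.53)),('b',k&(P[:,0]>.53))):
            Q=P[q]
            if len(Q)<10: continue
            med=np.median(Q,0); Q=Q[np.linalg.norm(Q-med,axis=1)<.035]; E[nm]=Q.mean(0)
            print(n,nm,len(Q),(E[nm]*1000).round(1))
        if len(E)==2:
            d=(E['b']-E['a'])[:2]; a=np.degrees(np.arctan2(d[1],d[0]))
            print(n,'dist',np.linalg.norm(d),'yaw',a.round(2),'org',((E['a']+E['b'])/2-yaw(a).apply([0,-.06,0])).round(4))
        k=(P[:,2]>.07)&(P[:,2]<.11)&(P[:,0]>.45)&(P[:,0]<.63)&(P[:,1]>.05)&(P[:,1]<.14)
        if k.sum(): print(n,'plate',k.sum(),(P[k].mean(0)*1000).round(1))
tray(sys.argv[1]); o=ctrl.get_obs(); print(o['time_s'],o['eef_pos'],o['q'].round(2),o['opening'],o['wrist_force'])
E
python3 m.py 3
```

```text
top a 78 [464.4 -71.8  53.2]
top b 77 [604.4 -93.9  53.5]
top dist 0.1417193846914748 yaw -8.97 org [ 0.5438 -0.0236  0.0534]
top plate 232 [559.7  83.9  91.2]
side a 77 [462.3 -69.4  53.6]
side b 86 [602.3 -92.   54. ]
side dist 0.14183048484787883 yaw -9.17 org [ 0.5419 -0.0215  0.0538]
side plate 275 [559.4  85.   89.3]
7.0 [ 0.4490469  -0.15605633  0.36921349] [-0.59 -0.01  1.89  0.    1.26 -0.42] 0.8441942301957645 [-0.76999066  0.09238341 -0.0042079 ]
```

View pics/top3.png

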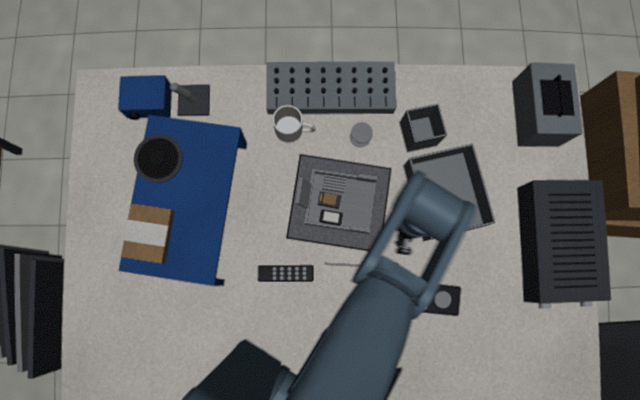

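```bash
python3 - <<'E'
from h import *
P,R=tgrip([.543,-.0225,.001],yaw(-9.1),-1); print(P,R.as_matrix().round(2))
pre=P-R.apply([0,0,.1])
rows([((.50,-.04,.41),down(-55),6,0),(pre,R,9,0)])
E
```

```text
[0.5684493  0.13638527 0.22737045] [[ 0.99 -0.15 -0.05]
 [-0.16 -0.93 -0.34]
 [ 0.    0.34 -0.94]]
[[0.41,0.11,-0.14,0.01,0,0.95,0],[0.42,0.05,-0.13,0.01,0,0.95,0],[0.42,-0.01,-0.14,0.01,0,0.95,0],[0.42,-0.06,-0.14,0,0,0.95,0],[0.4,-0.12,-0.13,0.01,0,0.95,0],[0.39,-0.17,-0.14,0.01,0,0.95,0],[0.4,-0.29,0.2,-0.26,-0.11,0.61,0],[0.38,-0.33,0.18,-0.27,-0.1,0.6,0],[0.35,-0.36,0.16,-0.26,-0.11,0.61,0],[0.32,-0.4,0.14,-0.27,-0.11,0.6,0]]
[[0.29,-0.43,0.12,-0.26,-0.11,0.61,0],[0.25,-0.46,0.11,-0.26,-0.1,0.6,0],[0.22,-0.48,0.08,-0.27,-0.11,0.61,0],[0.17,-0.5,0.06,-0.26,-0.11,0.6,0],[0.13,-0.52,0.04,-0.26,-0.1,0.61,0]]
```

Emit:
drive_tool([
  [[0.41, 0.11, -0.14, 0.01, 0, 0.95, 0], [0.42, 0.05, -0.13, 0.01, 0, 0.95, 0], [0.42, -0.01, -0.14, 0.01, 0, 0.95, 0], [0.42, -0.06, -0.14, 0, 0, 0.95, 0], [0.4, -0.12, -0.13, 0.01, 0, 0.95, 0], [0.39, -0.17, -0.14, 0.01, 0, 0.95, 0], [0.4, -0.29, 0.2, -0.26, -0.11, 0.61, 0], [0.38, -0.33, 0.18, -0.27, -0.1, 0.6, 0], [0.35, -0.36, 0.16, -0.26, -0.11, 0.61, 0], [0.32, -0.4, 0.14, -0.27, -0.11, 0.6, 0]],
])

```text
time_s: 8.0
eef_pos: [0.5316, 0.0587, 0.3676]
eef_rot: [0.077, 0.988, 0.135, -0.008]
wrist_force: [-0.4, -0.4, 0.0]
opening: 0.997
```

Emit:
drive_tool([
  [[0.29, -0.43, 0.12, -0.26, -0.11, 0.61, 0], [0.25, -0.46, 0.11, -0.26, -0.1, 0.6, 0], [0.22, -0.48, 0.08, -0.27, -0.11, 0.61, 0], [0.17, -0.5, 0.06, -0.26, -0.11, 0.6, 0], [0.13, -0.52, 0.04, -0.26, -0.1, 0.61, 0], [0, 0, 0, 0, 0, 0, 0]],
])

```text
time_s: 8.6
eef_pos: [0.5713, 0.1776, 0.3165]
eef_rot: [0.171, 0.982, -0.075, -0.017]
wrist_force: [-0.2, -1.0, 0.8]
opening: 0.998
```

```bash
python3 - <<'E'
from h import *
P,R=tgrip([.543,-.0225,.001],yaw(-9.1),-1)
p,r=now(); print(p, P-R.apply([0,0,.1]), (r.inv()*R).magnitude(), ctrl.get_obs()['q'].round(2))
rows([(P,R,5,0)])
E
```

```text
[0.57133929 0.17759139 0.31648964] [0.57385862 0.17015681 0.32133971] 0.010523280200635416 [ 0.18  0.38  1.56 -0.33  1.34  2.  ]
[[0.02,0.03,0.39,-0.01,0.01,0.01,0],[0.01,0.04,0.39,0,0.01,0.01,0],[0.02,0.03,0.39,-0.01,0.01,0.01,0],[0.01,0.03,0.39,0,0,0.02,0],[0.02,0.04,0.4,-0.01,0.01,0.01,0]]
```

Emit:
drive_tool([
  [[0.02, 0.03, 0.39, -0.01, 0.01, 0.01, 0], [0.01, 0.04, 0.39, 0, 0.01, 0.01, 0], [0.02, 0.03, 0.3, -0.01, 0.01, 0.01, 0], [0, 0, 0, 0, 0, 0, 0]],
])

```text
time_s: 9.0
eef_pos: [0.5696, 0.1504, 0.2678]
eef_rot: [0.173, 0.982, -0.077, -0.016]
wrist_force: [-0.3, 0.3, 0.7]
opening: 0.999
```

```bash
python3 - <<'E'
from h import *
P,R=tgrip([.543,-.0225,.001],yaw(-9.1),-1)
p,r=now(); print(r.inv().apply(p-P), (r.inv()*R).magnitude(), ctrl.get_obs()['wrist_force'].round(1))
rows([(P,R,4,0)])
E
```

```text
[-0.00127809  0.00059739 -0.0428023 ] 0.004152160858325639 [-0.3  0.3  0.7]
[[0.01,0,0.21,0,0.01,0,0],[0,-0.01,0.22,0,0,0.01,0],[0.01,0,0.21,0,0.01,0,0],[0,0,0.22,0,0.01,0,0]]
```

Emit:
drive_tool([
  [[0.01, 0, 0.21, 0, 0, 0, 0], [0, 0, 0.22, 0, 0, 0, 0], [0.01, 0, 0.21, 0, 0, 0, 0], [0, 0, 0.22, 0, 0, 0, 0], [0, 0, 0, 0, 0, 0, 255], [0, 0, 0, 0, 0, 0, 255], [0, 0, 0, 0, 0, 0, 255], [0, 0, 0, 0, 0, 0, 255], [0, 0, 0, 0, 0, 0, 255], [0, 0, 0, 0, 0, 0, 255]],
])

```text
time_s: 10.0
eef_pos: [0.5696, 0.1372, 0.2301]
eef_rot: [0.172, 0.982, -0.077, -0.013]
wrist_force: [0.2, 0.6, 0.8]
opening: 0.135
```

```bash
python3 - <<'E'
from h import *
P,R=tgrip([.543,-.0225,.001],yaw(-9.1),-1)
o=ctrl.get_obs()
p,r=now(); print(r.inv().apply(p-P), (r.inv()*R).magnitude(), o['wrist_force'].round(1),o['opening'],o['q'].round(2))
rows([(p+[0,0,.04],r,5,255)])
E
```

```text
[ 1.00895280e-03  4.84224110e-05 -2.89874136e-03] 0.0029476738593790276 [0.2 0.6 0.8] 0.1354731539966459 [ 0.12  0.47  1.64 -0.37  1.15  2.02]
[[0,0.05,-0.15,0,0,0,255],[0,0.06,-0.15,0,0,0,255],[0,0.05,-0.15,0,0,0,255],[0,0.06,-0.15,0,0,0,255],[0,0.05,-0.15,0,0,0,255]]
```

Emit:
drive_tool([
  [[0, 0.05, -0.15, 0, 0, 0, 255], [0, 0.06, -0.15, 0, 0, 0, 255], [0, 0.05, -0.15, 0, 0, 0, 255], [0, 0.06, -0.15, 0, 0, 0, 255], [0, 0.05, -0.15, 0, 0, 0, 255], [0, 0, 0, 0, 0, 0, 255]],
])

```text
time_s: 10.6
eef_pos: [0.57, 0.1371, 0.2712]
eef_rot: [0.172, 0.982, -0.078, -0.012]
wrist_force: [-0.1, -0.1, -4.3]
opening: 0.133
```

```bash
cat >> h.py <<'E'
# tray pose in tool from the grasp on the mat
_g=(np.array([.5696,.1372,.2301]),Ro.from_quat([.982,-.077,-.013,.172]))
_o=np.array([.543,-.0225,.001])
REL=(_g[1].inv().apply(_o-_g[0]),_g[1].inv()*yaw(-9.1))
def tool4tray(o,R):
    RT=R*REL[1].inv(); return np.array(o)-RT.apply(REL[0]),RT
BIN=np.array([.556,-.304,0]); BY=12.
def pour(th,zm,ym=.03):
    R=yaw(BY)*Ro.from_euler('x',th,degrees=True)
    m=BIN+yaw(BY).apply([0,ym,zm]); return tool4tray(m-R.apply([0,-.09,0]),R)
E
python3 - <<'E'
from h import *
o=ctrl.get_obs();print(o['wrist_force'].round(1),o['torque'].round(2),o['opening'])
c=snap('side','side4');im=cv2.imread('pics/side4.png')
cv2.imwrite('pics/s4c.png',cv2.resize(im[100:350,200:420],(528,600)))
p,r=now()
a=tool4tray([.543,-.03,.14],yaw(-9.1)); b=pour(0,.14)
print(b)
rows([(*a,6,255),(*b,20,255)])
E
```

```text
[-0.1 -0.1 -4.3] [ 0.72 -0.16  0.07] 0.13286409941629573
(array([ 0.49837567, -0.02805369,  0.3691    ]), Rotation.from_matrix(array([[ 9.77626469e-01,  1.97512121e-01,  7.23564111e-02],
                            [ 2.10346320e-01, -9.19521349e-01, -3.32016437e-01],
                            [ 9.55994264e-04,  3.39807961e-01, -9.40494357e-01]])))
[[0,0.13,-0.3,0,0,0,255],[0.01,0.14,-0.3,0,0,0,255],[0,0.13,-0.3,0,0,0,255],[0.01,0.14,-0.3,0,0,-0.01,255],[0,0.13,-0.3,0,0,0,255],[0,0.14,-0.31,0,-0.01,0,255],[-0.05,0.16,0.06,0,0.05,-0.12,255],[-0.04,0.15,0.05,0,0.04,-0.13,255],[-0.06,0.16,0.06,0,0.05,-0.12,255],[-0.05,0.15,0.06,0,0.04,-0.13,255]]
[[-0.06,0.16,0.05,0,0.05,-0.12,255],[-0.06,0.15,0.06,0,0.04,-0.12,255],[-0.06,0.15,0.05,0,0.05,-0.13,255],[-0.07,0.15,0.06,0,0.04,-0.12,255],[-0.07,0.15,0.05,0,0.05,-0.13,255],[-0.07,0.15,0.05,0,0.04,-0.12,255],[-0.08,0.14,0.06,0,0.05,-0.12,255],[-0.07,0.15,0.05,0,0.04,-0.13,255],[-0.09,0.14,0.05,0,0.05,-0.12,255],[-0.08,0.14,0.05,0,0.04,-0.13,255]]
[[-0.09,0.14,0.05,0,0.05,-0.12,255],[-0.09,0.14,0.06,0,0.04,-0.12,255],[-0.09,0.14,0.05,0,0.05,-0.13,255],[-0.09,0.14,0.04,0,0.04,-0.12,255],[-0.1,0.13,0.05,0,0.05,-0.13,255],[-0.1,0.13,0.05,0,0.04,-0.12,255]]
```

View pics/s4c.png

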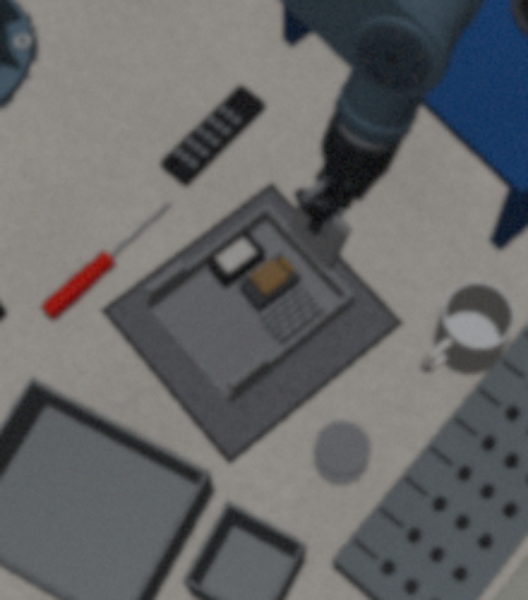

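Emit:
drive_tool([
  [[0, 0.13, -0.3, 0, 0, 0, 255], [0.01, 0.14, -0.3, 0, 0, 0, 255], [0, 0.13, -0.3, 0, 0, 0, 255], [0.01, 0.14, -0.3, 0, 0, -0.01, 255], [0, 0.13, -0.3, 0, 0, 0, 255], [0, 0.14, -0.31, 0, -0.01, 0, 255], [-0.05, 0.16, 0.06, 0, 0.05, -0.12, 255], [-0.04, 0.15, 0.05, 0, 0.04, -0.13, 255], [-0.06, 0.16, 0.06, 0, 0.05, -0.12, 255], [-0.05, 0.15, 0.06, 0, 0.04, -0.13, 255]],
])

```text
time_s: 11.65
eef_pos: [0.5542, 0.0972, 0.367]
eef_rot: [0.173, 0.984, -0.04, -0.009]
wrist_force: [-1.0, -0.0, -5.1]
opening: 0.133
```

Emit:
drive_tool([
  [[-0.06, 0.16, 0.05, 0, 0.05, -0.12, 255], [-0.06, 0.15, 0.06, 0, 0.04, -0.12, 255], [-0.06, 0.15, 0.05, 0, 0.05, -0.13, 255], [-0.07, 0.15, 0.06, 0, 0.04, -0.12, 255], [-0.07, 0.15, 0.05, 0, 0.05, -0.13, 255], [-0.07, 0.15, 0.05, 0, 0.04, -0.12, 255], [-0.08, 0.14, 0.06, 0, 0.05, -0.12, 255], [-0.07, 0.15, 0.05, 0, 0.04, -0.13, 255], [-0.09, 0.14, 0.05, 0, 0.05, -0.12, 255], [-0.08, 0.14, 0.05, 0, 0.04, -0.13, 255]],
])

```text
time_s: 12.65
eef_pos: [0.519, 0.0188, 0.3684]
eef_rot: [0.173, 0.984, 0.051, 0.008]
wrist_force: [-0.7, -0.1, -4.9]
opening: 0.129
```

Emit:
drive_tool([
  [[-0.09, 0.14, 0.05, 0, 0.05, -0.12, 255], [-0.09, 0.14, 0.06, 0, 0.04, -0.12, 255], [-0.09, 0.14, 0.05, 0, 0.05, -0.13, 255], [-0.09, 0.14, 0.04, 0, 0.04, -0.12, 255], [-0.1, 0.13, 0.05, 0, 0.05, -0.13, 255], [-0.1, 0.13, 0.05, 0, 0.04, -0.12, 255], [0, 0, 0, 0, 0, 0, 255]],
])

```text
time_s: 13.35
eef_pos: [0.4975, -0.0287, 0.3682]
eef_rot: [0.172, 0.979, 0.104, 0.017]
wrist_force: [-0.2, -0.4, -5.0]
opening: 0.128
```

```bash
python3 - <<'E'
from h import *
o=ctrl.get_obs();print(o['wrist_force'].round(1),o['q'].round(2)); p,r=now(); b=pour(0,.14); print(p-b[0],(r.inv()*b[1]).magnitude())
c=snap('side','side5');im=cv2.imread('pics/side5.png')
cv2.imwrite('pics/s5c.png',cv2.resize(im[150:400,130:400],(648,600)))
rows([(*pour(12,.105),8,255),(*pour(20,.083),6,255),(*pour(26,.074),6,255)])
E
```

```text
[-0.2 -0.4 -5. ] [-0.2   0.03  1.87 -0.35  1.13  1.29]
[-0.00084912 -0.00066033 -0.0009075 ] 0.00292198073393698
[[0,0.14,0.01,0.19,0,0,255],[0,0.13,0.01,0.19,0.01,0,255],[0,0.14,0.01,0.18,0,0,255],[0.01,0.14,0,0.19,0,0,255],[0,0.13,0,0.19,0,0,255],[0,0.14,0,0.19,0.01,0,255],[0,0.13,-0.01,0.18,0,0,255],[0,0.14,-0.01,0.19,0,0,255],[0,0.13,0.01,0.17,0,0,255],[0,0.14,0,0.16,0,0,255]]
[[0,0.14,0.01,0.17,0,0,255],[0,0.13,0,0.17,0,0,255],[0,0.14,-0.01,0.16,0,0,255],[0,0.13,0,0.17,0,0,255],[0,0.11,-0.02,0.13,0,0,255],[0,0.11,-0.02,0.12,0,0,255],[0,0.1,-0.03,0.13,0,0,255],[0,0.11,-0.02,0.12,0,0,255],[0,0.11,-0.03,0.13,0,0,255],[0,0.1,-0.03,0.12,0,0,255]]
```

View pics/s5c.png

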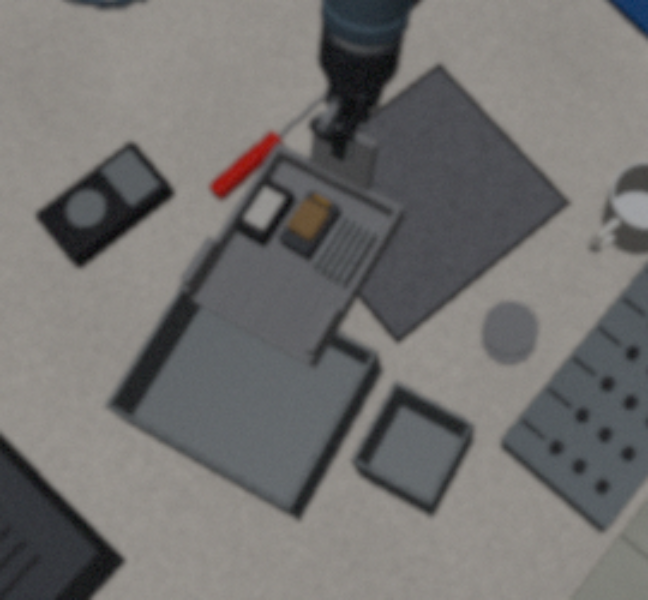

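```bash
python3 - <<'E'
from h import *
c=dict(np.load('pics/side5.npz'))
f=lambda a,b,z:(yaw(-BY).apply(world(c,130+a/2.4,150+b/2.4,z)-BIN)*1000).round()
print('mouth in bin frame',f(195,300,.147),f(315,360,.147)); print('bin',f(380,358,.09),f(298,517,.09),f(108,405,.09))
E
```

```text
mouth in bin frame [-68.  31. 147.] [ 70.  37. 147.]
bin [115.  79.  90.] [123. -96.  90.] [-104.  -96.   90.]
```

Emit:
drive_tool([
  [[0, 0.14, 0.01, 0.19, 0, 0, 255], [0, 0.13, 0.01, 0.19, 0.01, 0, 255], [0, 0.14, 0.01, 0.18, 0, 0, 255], [0.01, 0.14, 0, 0.19, 0, 0, 255], [0, 0.13, 0, 0.19, 0, 0, 255], [0, 0.14, 0, 0.19, 0, 0, 255], [0, 0.13, -0.01, 0.18, 0, 0, 255], [0, 0.14, -0.01, 0.19, 0, 0, 255]],
])

```text
time_s: 14.2
eef_pos: [0.5099, -0.0796, 0.3817]
eef_rot: [0.068, 0.992, 0.106, 0.007]
wrist_force: [0.1, 0.5, -4.1]
opening: 0.135
```

```bash
python3 - <<'E'
from h import *
rows([(*pour(20,.085,.02),5,255),(*pour(26,.077,.02),5,255),(*pour(32,.068,.02),6,255)])
E
```

```text
[[0,0.2,0.01,0.2,0,0,255],[-0.01,0.21,0,0.2,0,0,255],[0,0.2,0,0.19,0.01,0.01,255],[0,0.2,-0.01,0.2,0,0,255],[0,0.21,-0.01,0.2,0,0,255],[0,0.13,-0.03,0.15,0,0,255],[0,0.13,-0.03,0.15,0,0,255],[0,0.12,-0.03,0.15,0,0,255],[0,0.13,-0.04,0.15,0,0,255],[-0.01,0.13,-0.04,0.15,0,0,255]]
[[0,0.11,-0.02,0.13,0,0,255],[0,0.11,-0.02,0.12,0,0,255],[0,0.11,-0.03,0.13,0,0,255],[0,0.11,-0.02,0.12,0,0,255],[0,0.11,-0.03,0.13,0,0,255],[0,0.11,-0.03,0.12,0.01,0,255]]
```

Emit:
drive_tool([
  [[0, 0.2, 0.01, 0.2, 0, 0, 255], [-0.01, 0.21, 0, 0.2, 0, 0, 255], [0, 0.2, 0, 0.19, 0.01, 0.01, 255], [0, 0.2, -0.01, 0.2, 0, 0, 255], [0, 0.21, -0.01, 0.2, 0, 0, 255], [0, 0.13, -0.03, 0.15, 0, 0, 255], [0, 0.13, -0.03, 0.15, 0, 0, 255], [0, 0.12, -0.03, 0.15, 0, 0, 255], [0, 0.13, -0.04, 0.15, 0, 0, 255], [-0.01, 0.13, -0.04, 0.15, 0, 0, 255]],
])

```text
time_s: 15.2
eef_pos: [0.5264, -0.1615, 0.3936]
eef_rot: [-0.053, 0.993, 0.105, -0.005]
wrist_force: [0.2, -0.6, -4.3]
opening: 0.131
```

```bash
python3 - <<'E'
from h import *
o=ctrl.get_obs();print(o['time_s'],o['wrist_force'].round(1),o['torque'].round(2),o['opening'],o['q'].round(2))
p,r=now(); T=r*REL[1]; print('tilt',(yaw(-BY)*T).as_euler('xyz',degrees=True),yaw(-BY).apply(p+r.apply(REL[0])+T.apply([0,-.09,0])-BIN))
c=snap('side','side6');im=cv2.imread('pics/side6.png')
cv2.imwrite('pics/s6c.png',cv2.resize(im[180:390,160:350],(543,600)))
rows([(*pour(32,.066,.02),5,255),(*pour(38,.056,.02),5,255),(*pour(45,.05,.02),5,255)])
E
```

```text
15.2 [ 0.2 -0.6 -4.3] [0.12 0.03 0.02] 0.13138571377070019 [-0.53  0.15  1.66  0.08  1.4   0.81]
tilt [2.59877035e+01 1.19672753e-03 2.54338875e-03] [-0.0002961   0.01953654  0.07729976]
[[0,0.13,-0.01,0.15,0,0,255],[0,0.13,-0.02,0.15,0,0,255],[0,0.13,-0.02,0.15,0,0,255],[0.01,0.12,-0.02,0.15,0,0,255],[0,0.13,-0.02,0.15,0,0,255],[0,0.14,-0.02,0.15,0,0,255],[0,0.14,-0.03,0.15,0,0,255],[0,0.13,-0.02,0.15,0,0,255],[0,0.14,-0.03,0.15,0,0,255],[0,0.13,-0.04,0.15,0,0,255]]
[[0,0.16,-0.05,0.18,0,0,255],[0,0.16,-0.04,0.17,0,0,255],[0,0.16,-0.06,0.18,0,0,255],[0,0.15,-0.05,0.17,0,0,255],[0,0.16,-0.06,0.18,0,0,255]]
```

View pics/s6c.png

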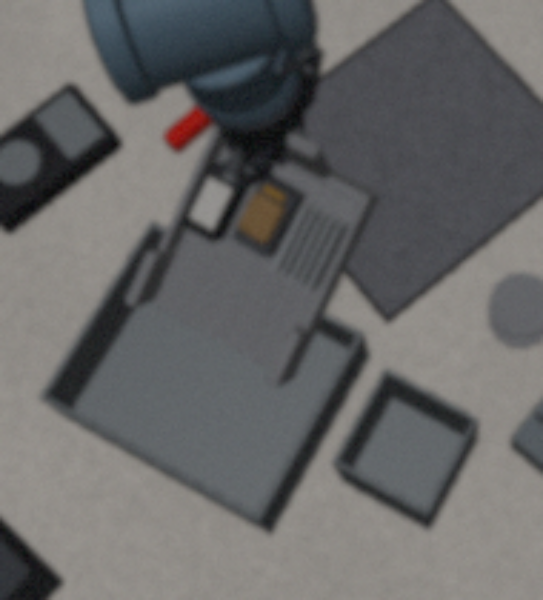

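Emit:
drive_tool([
  [[0, 0.13, -0.01, 0.15, 0, 0, 255], [0, 0.13, -0.02, 0.15, 0, 0, 255], [0, 0.13, -0.02, 0.15, 0, 0, 255], [0.01, 0.12, -0.02, 0.15, 0, 0, 255], [0, 0.13, -0.02, 0.15, 0, 0, 255]],
])

```text
time_s: 15.75
eef_pos: [0.5337, -0.1931, 0.3932]
eef_rot: [-0.105, 0.989, 0.105, -0.01]
wrist_force: [0.9, -0.4, -5.2]
opening: 0.134
```

Emit:
drive_tool([
  [[0, 0.14, -0.02, 0.15, 0, 0, 255], [0, 0.14, -0.03, 0.15, 0, 0, 255], [0, 0.13, -0.02, 0.15, 0, 0, 255], [0, 0.14, -0.03, 0.15, 0, 0, 255], [0, 0.13, -0.04, 0.15, 0, 0, 255]],
])

```text
time_s: 16.25
eef_pos: [0.5409, -0.2271, 0.3914]
eef_rot: [-0.157, 0.982, 0.104, -0.016]
wrist_force: [0.4, -0.5, -3.3]
opening: 0.126
```

```bash
cat > st.py <<'E'
from h import *
o=ctrl.get_obs();print(o['time_s'],o['wrist_force'].round(1),o['torque'].round(2),o['opening'].round(3),o['q'].round(2))
p,r=now(); T=r*REL[1]; print('tilt',(yaw(-BY)*T).as_euler('xyz',degrees=True).round(1),yaw(-BY).apply(p+r.apply(REL[0])+T.apply([0,-.09,0])-BIN))
E
python3 st.py; python3 -c "
from h import *
c=snap('side','side7'); W=cloud(c)
a=cv2.imread('pics/side6.png').astype(int);b=cv2.imread('pics/side7.png').astype(int)
rows([(*pour(45,.05,.02),6,255),(*pour(50,.046,.02),4,255)])"
```

```text
[[0,0.13,-0.04,0.15,0,0,255],[0,0.13,-0.04,0.14,0,0,255],[0,0.13,-0.04,0.15,0,0,255],[0,0.13,-0.05,0.14,0,0,255],[0,0.13,-0.05,0.15,0,0,255],[0,0.13,-0.05,0.14,0,0,255],[0,0.14,-0.05,0.16,0,0,255],[0,0.14,-0.04,0.15,0,0,255],[0,0.14,-0.06,0.16,0,0,255],[0,0.14,-0.05,0.16,0,0,255]]Traceback (most recent call last):
  File "st.py", line 2, in <module>
    o=ctrl.get_obs();print(o['time_s'],o['wrist_force'].round(1),o['torque'].round(2),o['opening'].round(3),o['q'].round(2))
                                                                                      ^^^^^^^^^^^^^^^^^^
AttributeError: 'float' object has no attribute 'round'
```

Emit:
drive_tool([
  [[0, 0, 0, 0, 0, 0, 255], [0, 0, 0, 0, 0, 0, 255], [0, 0, 0, 0, 0, 0, 255], [0, 0, 0, 0, 0, 0, 255], [0, 0, 0, 0, 0, 0, 255]],
])

```text
time_s: 16.8
eef_pos: [0.5408, -0.2262, 0.3917]
eef_rot: [-0.156, 0.982, 0.104, -0.016]
wrist_force: [-0.3, 0.7, -3.6]
opening: 0.13
```

```bash
sed -i "s/o\['opening'\].round(3)/o['opening']/" st.py; python3 st.py; python3 -c "
from h import *
c=snap('side','side8'); d=snap('top','top8')
a=cv2.resize(cv2.imread('pics/side8.png')[180:390,160:350],(400,442)); b=cv2.resize(cv2.imread('pics/top8.png')[120:280,370:515],(400,442))
cv2.imwrite('pics/v8.png',np.hstack([a,b]))"
```

```text
16.8 [-0.3  0.7 -3.6] [-0.21 -0.07  0.03] 0.13042913739369058 [-0.65  0.28  1.53  0.2   1.57  0.68]
tilt [37.9  0.   0. ] [0.00025715 0.02113051 0.05619195]
```

View pics/v8.png

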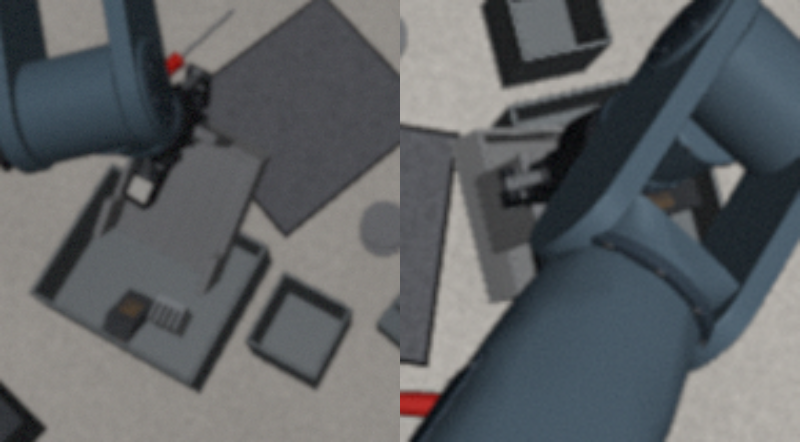

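Emit:
drive_tool([
  [[0, 0.13, -0.04, 0.15, 0, 0, 255], [0, 0.13, -0.04, 0.14, 0, 0, 255], [0, 0.13, -0.04, 0.15, 0, 0, 255], [0, 0.13, -0.05, 0.14, 0, 0, 255], [0, 0.13, -0.05, 0.15, 0, 0, 255], [0, 0.13, -0.05, 0.14, 0, 0, 255], [0, 0, 0, 0, 0, 0, 255], [0, 0, 0, 0, 0, 0, 255], [0, 0, 0, 0, 0, 0, 255]],
])

```text
time_s: 17.8
eef_pos: [0.5494, -0.2666, 0.3902]
eef_rot: [-0.215, 0.971, 0.103, -0.022]
wrist_force: [0.4, -0.5, -2.6]
opening: 0.129
```

```bash
python3 st.py; python3 -c "
from h import *
c=snap('side','side9'); W=cloud(c)
p,r=now(); T=r*REL[1]; o=p+r.apply(REL[0])
Q=T.inv().apply(W.reshape(-1,3)-o); k=(abs(Q[:,0])<.066)&(Q[:,1]>-.09)&(Q[:,1]<.08)&(Q[:,2]>.016)&(Q[:,2]<.045)
print('on tray pts',k.sum(),np.nanmedian(Q[k],0)*1000, np.percentile(Q[k],[5,95],axis=0)*1000)
rows([(*pour(50,.046,.02),5,255),(*pour(55,.046,.02),5,255)])"
```

```text
17.8 [ 0.4 -0.5 -2.6] [-0.3  -0.11 -0.03] 0.12916290484396017 [-0.71  0.37  1.43  0.26  1.69  0.64]
tilt [44.9  0.   0. ] [0.000135   0.0210309  0.05008732]
on tray pts 41 [-34.41563314 -28.55966679  28.61598127] [[-48.25059102 -36.1153394   16.96662153]
 [ 65.29798865 -12.72308602  33.14429966]]
[[0,0.12,-0.04,0.13,0,0,255],[0,0.12,-0.04,0.13,0,0,255],[-0.01,0.12,-0.04,0.13,0.01,0,255],[0,0.12,-0.05,0.12,0,0,255],[0,0.12,-0.05,0.13,0,0,255],[0,0.11,-0.05,0.13,0,0,255],[0,0.1,-0.05,0.12,0,0,255],[0,0.11,-0.06,0.13,0,0,255],[0,0.1,-0.05,0.12,0,0,255],[0,0.11,-0.06,0.13,0,0.01,255]]
```

Emit:
drive_tool([
  [[0, 0.12, -0.04, 0.13, 0, 0, 255], [0, 0.12, -0.04, 0.13, 0, 0, 255], [-0.01, 0.12, -0.04, 0.13, 0, 0, 255], [0, 0.12, -0.05, 0.12, 0, 0, 255], [0, 0.12, -0.05, 0.13, 0, 0, 255], [0, 0, 0, 0, 0, 0, 255], [0, 0, 0, 0, 0, 0, 255], [0, 0, 0, 0, 0, 0, 255], [0, 0, 0, 0, 0, 0, 255]],
])

```text
time_s: 18.75
eef_pos: [0.5557, -0.2976, 0.3864]
eef_rot: [-0.258, 0.96, 0.102, -0.027]
wrist_force: [-0.1, 0.0, -3.0]
opening: 0.128
```

```bash
python3 st.py; python3 -c "
from h import *
c=snap('side','side10'); W=cloud(c)
p,r=now(); T=r*REL[1]; o=p+r.apply(REL[0])
Q=T.inv().apply(W.reshape(-1,3)-o); k=(abs(Q[:,0])<.066)&(Q[:,1]>-.09)&(Q[:,1]<.08)&(Q[:,2]>.016)&(Q[:,2]<.045)
print('on tray pts',k.sum(),np.nanmedian(Q[k],0)*1000, np.percentile(Q[k],[5,95],axis=0)*1000)
cv2.imwrite('pics/v10.png',cv2.resize(cv2.imread('pics/side10.png')[180:390,160:350],(543,600)))
rows([(*pour(55,.046,.02),5,255),(*pour(60,.046,.02),5,255)])"
```

```text
18.75 [-0.1  0.  -3. ] [-0.4  -0.09  0.01] 0.12772924443079894 [-0.75  0.44  1.35  0.3   1.78  0.61]
tilt [50.   0.   0.1] [-0.00026211  0.01977294  0.04617891]
on tray pts 116 [-21.17640282 -86.15343131  25.27532904] [[-50.27559644 -89.50054502  16.78974835]
 [  2.86270923 -81.56127631  31.61215204]]
[[0,0.11,-0.05,0.13,0,0,255],[0,0.1,-0.05,0.12,0,0,255],[0,0.11,-0.05,0.13,0.01,0,255],[0,0.1,-0.06,0.12,0,0,255],[0,0.11,-0.06,0.13,0,0,255],[0,0.11,-0.05,0.12,0,0,255],[0,0.1,-0.05,0.13,0,0,255],[0,0.11,-0.06,0.12,0,0,255],[0,0.1,-0.05,0.13,0,0,255],[0,0.11,-0.06,0.12,0,0.01,255]]
```

View pics/v10.png

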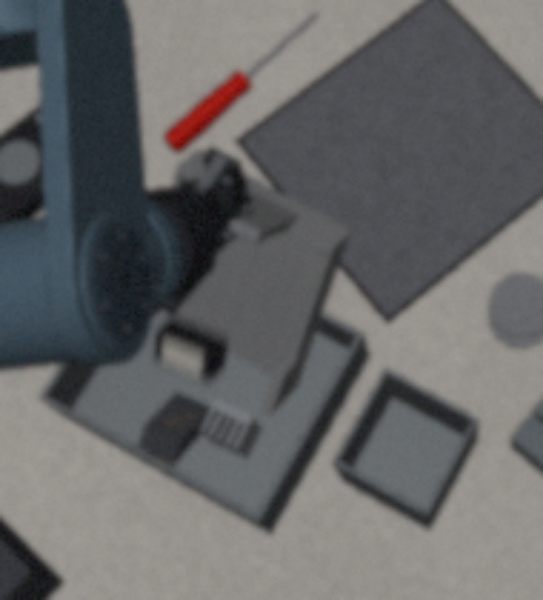

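```bash
python3 -c "
from h import *
p,r=now(); T=r*REL[1]
rows([(p+T.apply([0,.06,0]),r,8,255)])"
```

```text
[[0,-0.14,-0.05,0,0,0,255],[0,-0.14,-0.05,0,0,0,255],[0,-0.14,-0.05,0,0,0,255],[0,-0.14,-0.05,0,0,0,255],[0,-0.15,-0.05,0,0,0,255],[0,-0.14,-0.06,0,0,0,255],[0,-0.14,-0.05,0,0,0,255],[0,-0.14,-0.05,0,0,0,255]]
```

Emit:
drive_tool([
  [[0, -0.14, -0.05, 0, 0, 0, 255], [0, -0.14, -0.05, 0, 0, 0, 255], [0, -0.14, -0.05, 0, 0, 0, 255], [0, -0.14, -0.05, 0, 0, 0, 255], [0, -0.15, -0.05, 0, 0, 0, 255], [0, 0, 0, 0, 0, 0, 255], [0, 0, 0, 0, 0, 0, 255]],
])

```text
time_s: 19.5
eef_pos: [0.5505, -0.2739, 0.4152]
eef_rot: [-0.258, 0.96, 0.102, -0.026]
wrist_force: [-0.2, 0.3, -2.2]
opening: 0.127
```

```bash
cat > chk.py <<'E'
from h import *
import sys
c=snap('side','side'+sys.argv[1]); W=cloud(c)
p,r=now(); T=r*REL[1]; o=p+r.apply(REL[0])
Q=T.inv().apply(W.reshape(-1,3)-o); k=(abs(Q[:,0])<.066)&(Q[:,1]>-.16)&(Q[:,1]<.08)&(Q[:,2]>.014)&(Q[:,2]<.045)
k&=W.reshape(-1,3)[:,2]>.02
print('on tray pts',k.sum(), np.percentile(Q[k],[5,50,95],axis=0).round(3) if k.any() else '')
# heights in bin, bin frame grid (mm)
B=yaw(-BY).apply(W.reshape(-1,3)-BIN)*1000
for y in range(80,-101,-20):
    print(y,[ (int(np.median(B[m,2])) if m.sum()>2 else '--') for x in range(-100,121,20) for m in [(abs(B[:,0]-x)<10)&(abs(B[:,1]-y)<10)]])
E
python3 st.py; python3 chk.py 11
```

```text
19.5 [-0.2  0.3 -2.2] [-0.37 -0.08  0.04] 0.12703278950867683 [-0.73  0.38  1.38  0.31  1.81  0.64]
tilt [49.9  0.   0.1] [-0.0003489   0.04382428  0.07495875]
on tray pts 80 [[-0.051 -0.16   0.014]
 [-0.016 -0.156  0.019]
 [ 0.057 -0.143  0.044]]
80 [616, 612, 615, 619, 574, 404, 299, 122, 108, 81, 64, 0]
60 [588, 602, 87, 107, 601, 548, 417, 106, 49, 7, 60, 0]
40 [530, 4, 8, 6, 611, 586, 466, 409, 6, 9, 60, 0]
20 [556, 512, 5, 7, 8, 607, 574, 464, 6, 6, 62, 0]
0 [577, 538, 502, 33, 33, 35, 601, 568, 527, 4, 71, 1]
-20 [70, 566, 529, 30, 565, 582, 599, 594, 551, 4, 83, 1]
-40 [39, 575, 560, 563, 576, 583, 587, 590, 570, 531, 88, 2]
-60 [33, 6, 570, 569, 574, 576, 571, 561, 557, 4, 88, 1]
-80 [31, 4, 565, 567, 564, 555, 543, 4, 5, 4, 81, 2]
-100 [20, 2, 3, 555, 543, 510, 2, 1, 0, 2, 1, 0]
```

```bash
python3 -c "
from h import *
a=tool4tray([.543,-.024,.06],yaw(-9.2))
rows([(*pour(50,.15,.05),4,255),(*pour(0,.15,.05),12,255),(*tool4tray([.543,-.03,.12],yaw(-9.2)),8,255),(*tool4tray([.5425,-.0235,.02],yaw(-9.2)),6,255)])"
```

```text
[[0,-0.21,-0.31,0,0,0,255],[0,-0.22,-0.31,0,0,0,255],[0.01,-0.21,-0.31,0,0.01,0,255],[0,-0.22,-0.31,0,0,0,255],[0,-0.29,0.38,-0.52,0,0,255],[0,-0.32,0.36,-0.52,0,0,255],[0,-0.34,0.34,-0.52,0,0,255],[0,-0.36,0.31,-0.52,0,0,255],[0,-0.39,0.28,-0.52,-0.01,-0.01,255],[0,-0.41,0.25,-0.52,0,0,255]]
[[0,-0.42,0.23,-0.52,0,0,255],[0,-0.44,0.19,-0.52,0,0,255],[0,-0.45,0.16,-0.52,0,0,255],[0,-0.46,0.13,-0.53,0,0,255],[0,-0.47,0.09,-0.52,0,0,255],[0,-0.48,0.06,-0.52,-0.01,0,255],[0.26,-0.31,-0.03,0,-0.11,0.31,255],[0.24,-0.31,-0.04,0,-0.11,0.31,255],[0.23,-0.33,-0.03,0,-0.12,0.31,255],[0.22,-0.34,-0.05,0,-0.11,0.32,255]]
[[0.19,-0.34,-0.04,0,-0.11,0.31,255],[0.19,-0.36,-0.05,0,-0.11,0.31,255],[0.16,-0.36,-0.05,0,-0.11,0.31,255],[0.15,-0.36,-0.06,0,-0.12,0.31,255],[0,-0.13,0.31,0,0,0,255],[-0.01,-0.14,0.3,0,0,0,255],[0,-0.13,0.31,0,0,0,255],[-0.01,-0.14,0.31,0,0,0,255],[0,-0.13,0.31,0,0,0,255],[-0.01,-0.13,0.3,0,0,0,255]]
```

Emit:
drive_tool([
  [[0, -0.21, -0.31, 0, 0, 0, 255], [0, -0.22, -0.31, 0, 0, 0, 255], [0.01, -0.21, -0.31, 0, 0.01, 0, 255], [0, -0.22, -0.31, 0, 0, 0, 255], [0, -0.29, 0.38, -0.52, 0, 0, 255], [0, -0.32, 0.36, -0.52, 0, 0, 255], [0, -0.34, 0.34, -0.52, 0, 0, 255], [0, -0.36, 0.31, -0.52, 0, 0, 255], [0, -0.39, 0.28, -0.52, -0.01, -0.01, 255], [0, -0.41, 0.25, -0.52, 0, 0, 255]],
])

```text
time_s: 20.55
eef_pos: [0.5215, -0.1375, 0.4341]
eef_rot: [-0.044, 0.993, 0.106, -0.004]
wrist_force: [0.3, 0.2, -2.8]
opening: 0.128
```

Emit:
drive_tool([
  [[0, -0.42, 0.23, -0.52, 0, 0, 255], [0, -0.44, 0.19, -0.52, 0, 0, 255], [0, -0.45, 0.16, -0.52, 0, 0, 255], [0, -0.46, 0.13, -0.53, 0, 0, 255], [0, -0.47, 0.09, -0.52, 0, 0, 255], [0, -0.48, 0.06, -0.52, -0.01, 0, 255], [0.26, -0.31, -0.03, 0, -0.11, 0.31, 255], [0.24, -0.31, -0.04, 0, -0.11, 0.31, 255], [0.23, -0.33, -0.03, 0, -0.12, 0.31, 255], [0.22, -0.34, -0.05, 0, -0.11, 0.32, 255]],
])

```text
time_s: 21.55
eef_pos: [0.5324, 0.0616, 0.3635]
eef_rot: [0.172, 0.985, 0.012, 0.002]
wrist_force: [0.1, -1.4, -1.3]
opening: 0.134
```

Emit:
drive_tool([
  [[0.19, -0.34, -0.04, 0, -0.11, 0.31, 255], [0.19, -0.36, -0.05, 0, -0.11, 0.31, 255], [0.16, -0.36, -0.05, 0, -0.11, 0.31, 255], [0.15, -0.36, -0.06, 0, -0.12, 0.31, 255], [0, 0, 0, 0, 0, 0, 255], [0, 0, 0, 0, 0, 0, 255]],
])

```text
time_s: 22.15
eef_pos: [0.5697, 0.1295, 0.3489]
eef_rot: [0.172, 0.982, -0.077, -0.014]
wrist_force: [0.2, -0.0, -2.8]
opening: 0.132
```

```bash
python3 st.py; python3 chk.py 12; python3 -c "
from h import *
rows([(*tool4tray([.5425,-.0235,.02],yaw(-9.2)),6,255),(*tool4tray([.5425,-.0235,.002],yaw(-9.2)),4,255)])"
```

```text
22.15 [ 0.2 -0.  -2.8] [ 0.49 -0.07 -0.03] 0.13232527498609703 [ 0.1   0.31  1.59 -0.34  1.35  1.92]
tilt [ -0.    0.1 -21.1] [0.01128378 0.18673109 0.11980942]
on tray pts 4 [[ 0.065 -0.073  0.027]
 [ 0.066  0.005  0.03 ]
 [ 0.066  0.043  0.033]]
80 [49, 46, 42, 43, 40, 40, 35, 39, 35, 39, 71, 0]
60 [31, 4, 4, 5, 4, 5, 4, 4, 3, 4, 57, 0]
40 [32, 4, 5, 5, 4, 4, 4, 5, 5, 5, 58, 0]
20 [32, 4, 5, 6, 6, 5, 4, 5, 4, 3, 61, 1]
0 [30, 5, 9, 33, 32, 29, 4, 4, 4, 3, 72, 1]
-20 [32, 4, 4, 7, 27, 19, 6, 62, 5, 3, 84, 2]
-40 [34, 4, 4, 4, 30, 33, 55, 59, 15, 4, 85, 1]
-60 [33, 4, 5, 4, 52, 51, 7, 5, 4, 4, 88, 1]
-80 [34, 4, 4, 4, 59, 57, 5, 3, 4, 5, 83, 3]
-100 [9, 3, 3, 4, 5, 3, 1, 2, 1, 2, 3, 0]
[[0,-0.14,0.31,0,0,0,255],[-0.01,-0.13,0.3,0,0,0,255],[0,-0.14,0.31,0,0,0,255],[-0.01,-0.13,0.3,0,0.01,0,255],[0,-0.14,0.31,0,0,0.01,255],[-0.01,-0.13,0.3,0,0,0,255],[0,-0.03,0.09,0,0,0,255],[0,-0.03,0.08,0,0,0,255],[0,-0.03,0.09,0,0,0,255],[0,-0.03,0.08,0,0,0,255]]
```

Emit:
drive_tool([
  [[0, -0.14, 0.31, 0, 0, 0, 255], [-0.01, -0.13, 0.3, 0, 0, 0, 255], [0, -0.14, 0.31, 0, 0, 0, 255], [-0.01, -0.13, 0.3, 0, 0, 0, 255], [0, -0.14, 0.31, 0, 0, 0, 255], [-0.01, -0.13, 0.3, 0, 0, 0, 255], [0, -0.03, 0.08, 0, 0, 0, 255], [0, -0.03, 0.08, 0, 0, 0, 255], [0, -0.03, 0.08, 0, 0, 0, 255], [0, 0, 0, 0, 0, 0, 255]],
])

```text
time_s: 23.2
eef_pos: [0.5696, 0.1368, 0.2369]
eef_rot: [0.172, 0.982, -0.078, -0.013]
wrist_force: [0.2, 0.1, -1.8]
opening: 0.128
```

```bash
python3 -c "
from h import *
o=ctrl.get_obs();print(o['wrist_force']);p,r=now();T=r*REL[1];print(p+r.apply(REL[0]),T.as_euler('xyz',degrees=True))
rows([(*tool4tray([.5425,-.0235,.0015],yaw(-9.2)),3,255)])"
```

```text
[ 0.23174164  0.06860793 -1.76825284]
[ 0.54268971 -0.02283723  0.00782815] [ 4.75883255e-03  8.86126000e-03 -9.20728819e+00]
[[0,-0.01,0.04,0,0,0,255],[0,-0.01,0.04,0,0,0,255],[0,-0.01,0.04,0,0,0,255]]
```

Emit:
drive_tool([
  [[0, -0.01, 0.04, 0, 0, 0, 255], [0, -0.01, 0.04, 0, 0, 0, 255], [0, -0.01, 0.04, 0, 0, 0, 255], [0, -0.01, 0.02, 0, 0, 0, 255], [0, 0, 0, 0, 0, 0, 255], [0, 0, 0, 0, 0, 0, 255]],
])

```text
time_s: 23.8
eef_pos: [0.5696, 0.1363, 0.2301]
eef_rot: [0.172, 0.982, -0.078, -0.013]
wrist_force: [-1.4, 0.6, 2.5]
opening: 0.131
```

```bash
python3 -c "
from h import *
o=ctrl.get_obs();print(o['wrist_force'],o['torque']);p,r=now();T=r*REL[1];print(p+r.apply(REL[0]),T.as_euler('xyz',degrees=True))"
```

```text
[-1.38227102  0.55871057  2.50884045] [-0.11080421  0.11853869 -0.0968863 ]
[ 0.5426982  -0.023459    0.00107417] [-2.04363730e-02 -4.41241694e-03 -9.19953751e+00]
```

Contact made, lightly pressed. Release and back off along the plate.

Emit:
drive_tool([
  [[0, 0, 0, 0, 0, 0, 150], [0, 0, 0, 0, 0, 0, 60], [0, 0, 0, 0, 0, 0, 0], [0, 0, 0, 0, 0, 0, 0], [0, 0, 0, 0, 0, 0, 0], [0, 0, -0.3, 0, 0, 0, 0], [0, 0, -0.5, 0, 0, 0, 0], [0, 0, -0.7, 0, 0, 0, 0], [0, 0, -0.7, 0, 0, 0, 0], [0, 0, -0.4, 0, 0, 0, 0]],
])

```text
time_s: 24.8
eef_pos: [0.577, 0.1812, 0.3565]
eef_rot: [0.171, 0.982, -0.078, -0.011]
wrist_force: [-0.0, -0.2, 0.4]
opening: 1.001
```

```bash
python3 m.py 13; python3 -c "
from h import *
c=dict(np.load('pics/side13.npz'))
a=cv2.imread('pics/top13.png');b=cv2.imread('pics/side13.png')
cv2.imwrite('pics/fin.png',np.vstack([cv2.resize(a[60:310,100:520],(500,298)),cv2.resize(b[100:390,100:500],(410,298))[:, :500] if 0 else cv2.resize(b[100:390,100:500],(500,298))]))"
```

```text
top a 77 [464.1 -72.5  53.7]
top b 77 [604.  -95.3  53.6]
top dist 0.14174003646626468 yaw -9.26 org [ 0.5437 -0.0247  0.0536]
top plate 196 [555.8  82.2  90.4]
side a 80 [461.9 -70.5  53.5]
side b 81 [601.6 -93.1  53.7]
side dist 0.14155696447887267 yaw -9.17 org [ 0.5413 -0.0226  0.0536]
side plate 274 [559.4  83.2  89.6]
24.9 [0.57740424 0.18129029 0.35705187] [ 0.19  0.35  1.52 -0.33  1.4   1.99] 0.9994631156681195 [-0.1088951   0.21765824  0.16898885]
```

View pics/fin.png

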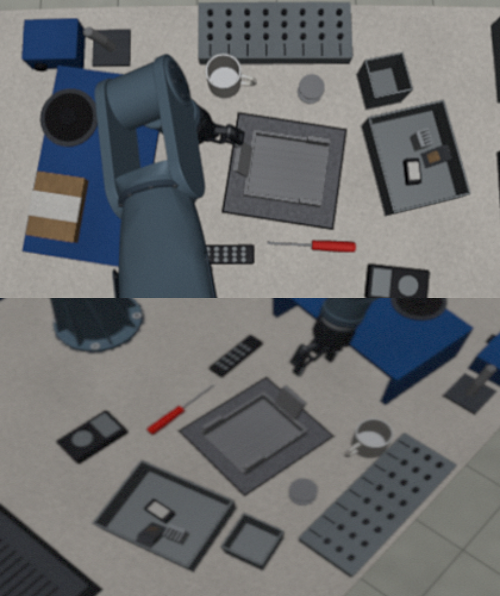

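```bash
python3 -c "
from h import *
g=lambda f:cv2.cvtColor(cv2.imread(f),cv2.COLOR_BGR2GRAY).astype(np.float32)
a,b=g('pics/side0.png'),g('pics/side13.png')
for n,(y0,y1,x0,x1) in dict(bin=(330,372,190,270),binL=(258,330,172,205),tub=(300,370,272,335),mat=(270,295,270,330)).items(): print(n,cv2.phaseCorrelate(a[y0:y1,x0:x1],b[y0:y1,x0:x1]))
ctrl.hand_in()"
```

```text
bin ((0.004140828017419551, 0.6299526798912716), 0.7985663268301222)
binL ((-0.13670435245770207, 0.07324868631670967), 1.0635488518962153)
tub ((0.07272663028464876, -0.024428509477580462), 1.0212391995721393)
mat ((-0.07413824932644175, 0.42284819745063906), 1.0357915331522625)
the job is handed in; nothing more can be done
```

I finished the job and handed it in at about 25 s of robot time; the hand-in reports no verdict.

I drew the tray out by its -x ear with the parts in it, set it in the middle of the mat and let go. I then took it up by the rear grip and tipped it low in the bin.

- **Pouring:** Two parts had slid out by 38° of tilt. The relay stopped leaning at the mouth at 50°, and it lay in the bin after I drew the tray back up its slope.
- **Tray:** Both cameras put the empty tray within about 2 mm of the mat's centre. Its yaw matches the mat's, and its ear tops read level.
- **Parts and surroundings:** The last pictures show all three parts in the bin, the gripper open and clear of the tray, and the other things apparently where they stood.
- **Checks that disagree:** Image correlation between the first and last side pictures gave shifts of at most about 0.15 px for the tub and the bin's left side. It gave 0.4 px for the mat, and 0.6 px for the bin's front region, where the parts now lie in view. I take these as no real movement, but a shift of 1–2 mm cannot be ruled out. The two cameras also place the bin 6–8 mm apart.

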